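# Seat the terminal plugs and show the board's solder side to the camera

## Robot

A 6-joint arm with a two-finger parallel gripper is mounted at the origin on the work surface. World frame = base frame: x ahead of the robot, y to its left, z up, the work surface at z = 0. Lengths are in m, angles in degrees, forces in N, time in s.
With the tool pointing down it reaches from about 0.325 to 0.775 m from the base axis. Payload 5.5 kg.
Tool frame: the origin (TCP) lies at the centre of the arm's flange, where the gripper is bolted on; the fingertips stand 182 mm ahead of it and the grasp point (between the pads) lies 163 mm ahead of it; z points along the fingers, y is the line along which they close (so a half turn about z gives the same grasp; the last joint's range is limited). The gripper opens to 88 mm and grips with 3 to 60 N. Pads are 20 mm wide; open, the fingers measure 115 mm over their backs; the gripper's body (75 mm by 178 mm) begins 61 mm behind the grasp point.
Start: joints at [-78.306, 5.22, 70.514, -0, 104.267, -3.249], TCP at [0.155, -0.58, 0.405] pointing down, gripper open.
Joint ranges: [-164.24, 164.24], [-49.07, 125.15], [9.68, 141.18], [-86.29, 266.29], [3.28, 154.24], [-151.56, 151.56]. Speed limits (degrees/s): [147.25, 147.25, 172.46, 180, 180, 180].

## Interface

Orientations are given as [roll, pitch, yaw] about the fixed x, y, z axes, in that order (R = Rz(yaw) Ry(pitch) Rx(roll)).
In Python, from station import r gives the robot as it stands. The module is installed in compiled form; this text tells all that it offers. Calls block until the motion is done:
- r.reach(position, orientation): joint-space move of the TCP to a pose.
- r.servo_line(position, rotation=None, speed=0.15): straight line of the TCP; rotation=None keeps the orientation; speed is the mean speed in m/s.
- r.move_joints(angles): joint-space move.
- r.let_go() and r.grab(squeeze=None): open the fingers fully, or close them until they stop; squeeze is the grip in N (None keeps the last).
- r.wait(seconds).
- r.inverse_kinematics(position, orientation): joint angles nearest the present ones, or None.
- r.sense(): the state.
- r.snapshot(name): name is "scene" or "top" or "wrist"; returns a dict with "frame" (480x640x3 uint8, red, green, blue), "fx", "fy", "cx", "cy" (pixels), "R" (3x3) and "t" (3): a world point X has camera coordinates R X + t. Camera axes: x right, y down, z forward; pixel columns grow to the right and rows downward; lengths in m; the calibration is good to about 2 mm. A picture is of the moment at which its call begins. There is no depth.
A pose or a line that the arm cannot do raises r.IKError and nothing moves.
- r.hand_in(): hands the job in; it is judged then, once.
The state is a dict: "clock": time; "joints": joint angles; "joint_vel": joint speeds; "joint_torque": joint torques, N m; "tcp_pos": TCP position; "orientation": TCP orientation; "contact_force": force on the tool from outside, world axes, zero at the start; "torque": the same for the moment, N m; "opening": finger opening in m; "gripper_force": force on a finger pad.
Only numpy, scipy, OpenCV 4.12 (cv2) and the standard library are available. Lean on these libraries where they do the work, as an engineer would, in place of code of your own. Each camera call takes 0.05 s, during which the arm holds its last target. There are 200 camera calls.

## Task

Press both green terminal plugs on the relay board in the white nest fully home while the board lies in the nest, then lift the board out and show its solder side to the inspection camera: centred on the lens and square to it, 12 cm in front of the ring light's face, with the board's long side level. Do not touch the camera or disturb the other things on the bench. Finish while still holding the board there, steady in the gripper.

Things in the scene. Friction and masses are not known exactly. Their poses are not given: they have to be found in the camera images.
- board: blue relay board 120 x 54 x 2 mm, 0.1 to 0.17 kg, component side up in the nest. Origin: centre of the underside (solder side, tails stick out 2.5 mm); x along the 120 mm side, z up. Three black relays in the middle, 17.5 mm high; a green terminal at each end. Its long edges are free over the middle 90 mm, down to the nest's base 24 mm below: grip it there from above, across the 54 mm.
- plug_a (a joint): how far the terminal plug at the board's +x end stands proud of home, in m: 0 = fully home, starts 3.5 to 6 mm proud. It slides straight along the board's z, stiffly: about 8 N pushes it down, then it stops dead; it stays where it is left.
- plug_b (a joint): the same for the terminal plug at the board's -x end.
- plug_a_top (a point): centre of the flat top of the +x plug, a green block 16.5 x 31 mm (31 mm across the board) and 15 mm tall, in a green header; 43 mm from the board's centre. When home this top is 26 mm above the board's underside. Axes as the board's.
- plug_b_top (a point): the same for the plug at the -x end.
- nest: white plastic assembly nest, fixed: base plate 190 x 112 x 12 mm with a block at each end (49 to 89 mm from the centre, 80 mm wide, 42 mm high) whose ledges carry the board's ends between end stops and side cheeks, 1.5 mm clear of the board and 4 mm above its top. Origin: centre of the underside; x along the long side.
- nest_seat (a point): where the centre of the board's underside lies in the nest: 36 mm above the bench. Axes as the nest's.
- camera_stand: inspection camera, fixed: base plate 110 x 150 mm, two cheeks 105 mm high with black clamp knobs (136 mm over both) holding a camera that looks up, tipped to its front (-x, the robot's side) by 20 to 34 degrees from vertical, clamped. Pivot 90 mm above the bench, 45 mm behind the ring light's face. Origin: centre of the base's underside.
- ring_face (a point): centre of the front face of the camera's ring light, a disc 90 mm across with a white face and the black lens in its middle. z points out along the line of sight; y is level, along the pivot; x lies across the face, away from the robot and up.
- spare_plug: bystander: loose spare green terminal plug lying on the bench, 16.5 x 31 x 20 mm. Origin at the middle of its underside.
- plug_bin: bystander: blue parts bin 160 x 100 x 72 mm with plugs in it. Origin at the middle of its underside.
- screwdriver: bystander: screwdriver 170 mm long, lying along its x.
- solder_reel: bystander: solder reel, 60 mm diameter, 46 mm high. Origin at the middle of its underside.
- flux_bottle: bystander: small flux bottle, 36 mm diameter, 85 mm high. Origin at the middle of its underside.
- brush: bystander: brush 160 mm long, lying along its x.
- tweezers: bystander: steel tweezers 130 mm long. Origin at the middle of its underside.
Things that resemble listed ones, but are neither listed nor needed, are in the scene too. Leave any orange or pink look-alike of the camera_stand alone. Leave any yellow look-alike of the board alone.

How it is judged:
By the outcome, as a careful person would: the job done as asked, in the order asked, and still so for the second after the job is handed in, while the arm keeps its last pose, push and grip.
It also fails if it takes over 51 s, if anything falls off the work surface, if the arm or the gripper's body presses on something with over 40 N, if the wrist force passes 120 N, or if a joint passes its speed limit or range.

## Working session

There is one attempt and no reset: what is moved stays moved. The work goes in short steps, each a Python script; the robot and the scene stay as the last script left them, time stands still between calls to the robot, and variables do not carry over. Pictures are saved under pics/ and viewed, at most 10 in all, crops included, and the job is handed in when it is done.

```bash
mkdir -p pics; cat > h.py <<'E'
import numpy as np, cv2, pickle
from station import r
def snap(n,f):
    s=r.snapshot(n); cv2.imwrite(f'pics/{f}.png',s['frame'][:,:,::-1]); pickle.dump({k:np.array(v) for k,v in s.items()},open(f'pics/{f}.pkl','wb')); return s
def load(f): return pickle.load(open(f'pics/{f}.pkl','rb'))
def ray(s,u,v):
    d=np.array([(u-s['cx'])/s['fx'],(v-s['cy'])/s['fy'],1.]); R=np.array(s['R']); return -R.T@np.array(s['t']), R.T@d
def onz(s,u,v,z):
    c,d=ray(s,u,v); return c+d*(z-c[2])/d[2]
def proj(s,X):
    c=np.array(s['R'])@np.array(X)+np.array(s['t']); return np.array([s['fx']*c[0]/c[2]+s['cx'],s['fy']*c[1]/c[2]+s['cy']])
def tri(*o):
    A=np.zeros((3,3));b=np.zeros(3)
    for s,u,v in o:
        c,d=ray(s,u,v); d/=np.linalg.norm(d); P=np.eye(3)-np.outer(d,d); A+=P;b+=P@c
    return np.linalg.solve(A,b)
E
python3 - <<'E'
from h import *
for n in ['scene','top']:
    s=snap(n,n+'0'); print(n,s['fx'],s['cx'],s['cy'],-np.array(s['R']).T@np.array(s['t']),np.round(s['R'],2).tolist())
print(r.sense())
E
```

```text
scene 602.4475512543078 319.94010864977577 243.10464511315507 [1.24310722 0.36665786 0.82178098] [[-0.45, 0.89, 0.02], [0.61, 0.32, -0.73], [-0.65, -0.31, -0.69]]
top 525.5411848950079 314.28859762570005 241.8170533834918 [0.43566453 0.03082257 1.17181654] [[0.0, -1.0, -0.01], [-1.0, 0.0, -0.09], [0.09, 0.01, -1.0]]
{'clock': 0.1, 'joints': array([-7.83057517e+01,  5.25781314e+00,  7.05744422e+01, -1.74989943e-03,
        1.04264356e+02, -3.24742832e+00]), 'joint_vel': array([-0.07027748, -0.01015689, -0.15734936,  0.08026777, -0.03338361,
        0.05952311]), 'joint_torque': array([ 3.74544776e-03, -4.47858739e+01, -4.07568812e+01,  7.01282336e-02,
        2.84241582e-02, -1.14333900e-04]), 'tcp_pos': array([ 0.15471869, -0.57976592,  0.40363523]), 'orientation': array([-1.79903447e+02, -3.77890219e-03,  1.49412437e+01]), 'contact_force': array([ 0.57392343,  0.03790997, -0.47602605]), 'torque': array([-0.0284112 ,  0.00248172,  0.05611342]), 'gripper_force': 0.0, 'opening': 0.08769575621259176}
```

View pics/scene0.png

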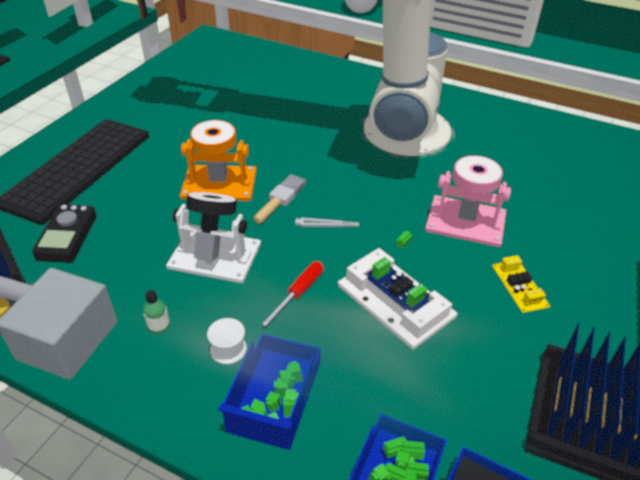

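View pics/top0.png

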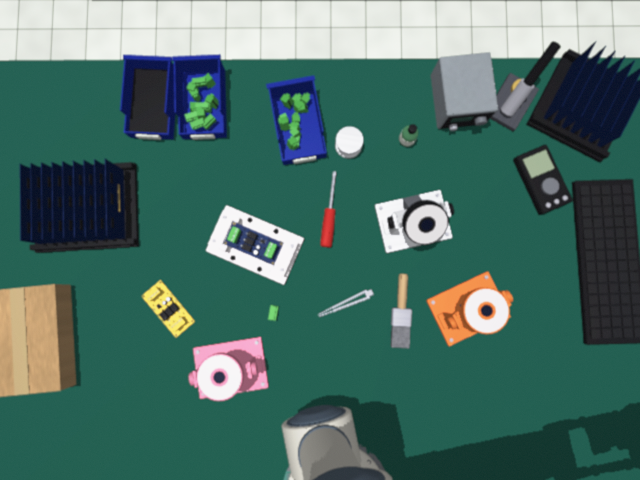

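Candidates for camera_stand, in top-view pixels: white at (415,222), orange at (471,309) and pink at (230,369). Only the white one fits, since orange and pink are the look-alikes to leave alone. Candidates for the board: the blue board in the white nest at (255,242) and the yellow one at (168,308). The blue one fits. Next I'll look at both chosen items from close by.

```bash
python3 - <<'E'
from h import *
from scipy.spatial.transform import Rotation as Ro
t=load('top0'); 
for n,u,v,z in [('nestA',207,250,.012),('nestB',290,284,.012),('nestC',302,240,.012),('nestD',224,207,.012),('board',254,242,.04),('ring',427,225,.13),('base1',377,202,0.01),('base2',386,252,.01),('base3',451,238,.01),('spare',273,313,.02)]: print(n,onz(t,u,v,z).round(4))
s=r.snapshot('wrist'); q=r.sense(); Rt=Ro.from_euler('xyz',q['orientation'],degrees=True).as_matrix()
R=np.array(s['R']); c=-R.T@np.array(s['t'])
print('cam in tool',(Rt.T@(c-q['tcp_pos'])).round(4),(R@Rt).round(3).tolist(),s['fx'],s['cx'],s['cy'])
E
```

```text
nestA [0.5242 0.2825 0.012 ]
nestB [0.4491 0.0979 0.012 ]
nestC [0.5464 0.0717 0.012 ]
nestD [0.6205 0.2463 0.012 ]
board [0.5394 0.1747 0.04  ]
ring [ 0.5651 -0.1814  0.13  ]
base1 [ 0.6318 -0.0954  0.01  ]
base2 [ 0.5199 -0.1142  0.01  ]
base3 [ 0.551  -0.2583  0.01  ]
spare [0.3861 0.1341 0.02  ]
cam in tool [ 0.0816 -0.0008  0.0199] [[-0.0, 1.0, 0.0], [-0.955, -0.0, -0.296], [-0.296, -0.0, 0.955]] 379.1706707830672 313.74945877071764 240.4611663735159
```

```bash
python3 - <<'E'
from h import *
def view(name,target,yaw,z,off):
    a=np.radians(yaw); p=[target[0]-off*np.cos(a),target[1]-off*np.sin(a),z]
    r.reach(p,[180,0,yaw]); r.wait(.25); snap('wrist',name); q=r.sense(); print(name,q['clock'],q['tcp_pos'].round(4),q['orientation'].round(2))
ring=[.565,-.181]
view('r11',ring,11,.42,.035); view('r101',ring,101,.42,.035); view('r191',ring,-169,.42,.035)
view('nest',[.539,.175],68,.37,.02)
im=np.vstack([np.hstack([cv2.imread(f'pics/{n}.png') for n in p]) for p in (('r11','r101'),('r191','nest'))])
cv2.imwrite('pics/m1.png',cv2.resize(im,(800,600),interpolation=cv2.INTER_AREA))
E
```

```text
r11 2.4083 [ 0.5305 -0.1881  0.42  ] [180.     0.    10.95]
r101 4.1167 [ 0.5716 -0.2153  0.4201] [179.99   0.   100.99]
r191 5.7583 [ 0.5993 -0.1744  0.42  ] [-180.      0.   -169.03]
nest 8.3667 [0.5316 0.1563 0.37  ] [180.     0.    67.99]
```

View pics/m1.png

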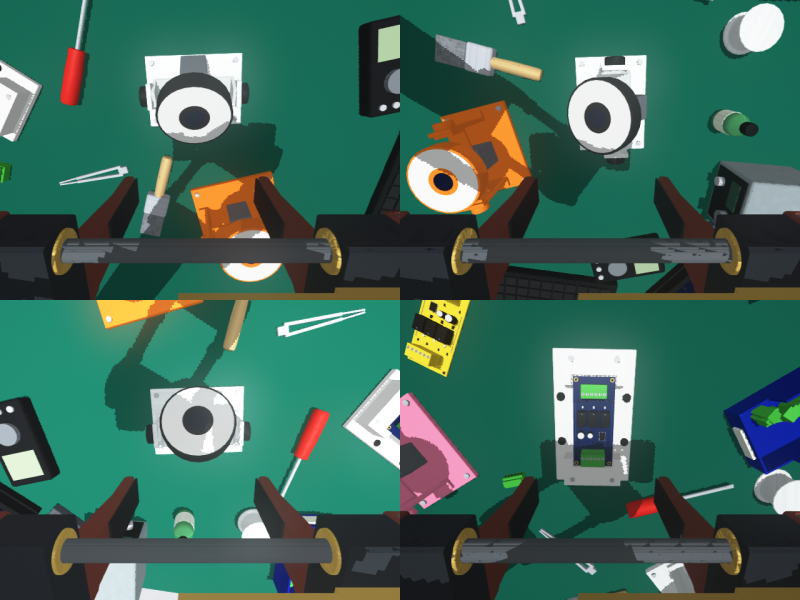

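Top left, top right and bottom left show the white stand, with its lens at about (195,111), (598,117) and (198,420) and a black rim around the white face. Bottom right shows the blue board in the white nest, centred near (593,420), with green terminals at (593,391) and (592,457). This confirms both objects are the right ones.

```bash
cat > m.py <<'E'
from h import *
from scipy.optimize import least_squares
obs=[];lens=[]
for f,c in [('r11',(312,178)),('r101',(317,188)),('r191',(317,192))]:
    s=load(f); g=s['frame'].min(2)
    # lens centroid
    m=(g<100).astype(np.uint8); n,l,st,ce=cv2.connectedComponentsWithStats(m); k=l[c[1],c[0]]; 
    w=((g>=100)|(l==k)).astype(np.uint8)
    lens.append((s,*ce[k])); 
    P=[]
    gf=s['frame'].min(2).astype(np.float32)
    for a in np.radians(np.arange(0,360,4)):
        rr=np.arange(25,90,.25); u=ce[k][0]+rr*np.cos(a); v=ce[k][1]+rr*np.sin(a)
        p=cv2.remap(gf,u[None].astype(np.float32),v[None].astype(np.float32),cv2.INTER_LINEAR)[0]
        i=np.where(p<100)[0]
        if len(i): P.append((u[i[0]],v[i[0]]))
    P=np.array(P,np.float32); e=cv2.fitEllipse(P); print(f,st[k][4],ce[k].round(1),len(P),[np.round(x,1) for x in e])
    obs.append((s,P))
print('lens tri',tri(*lens).round(4))
def unp(p):
    F=p[:3]; yaw,t=p[3:5]; n=np.array([-np.sin(t)*np.cos(yaw),-np.sin(t)*np.sin(yaw),np.cos(t)]); return F,n
def res(p,sel=None):
    F,n=unp(p); o=[]
    for i,(s,P) in enumerate(obs):
        if sel is not None and i not in sel: continue
        for u,v in P:
            c,d=ray(s,u,v); X=c+d*(n@(F-c))/(n@d); o.append((np.linalg.norm(X-F)-p[5])*1000)
    return np.array(o)
for sel in (None,(0,1),(0,2),(1,2)):
    q=least_squares(res,[.565,-.18,.13,np.radians(11),np.radians(27),.044],x_scale=[.01,.01,.01,.1,.1,.01],args=(sel,),loss='soft_l1',f_scale=.5)
    print(sel,q.x[:3].round(4),np.degrees(q.x[3:5]).round(2),q.x[5].round(4),'zpred',.09+.045*np.cos(q.x[4]),'med',np.median(abs(q.fun)))
s=load('nest'); fr=s['frame'].astype(int); R_,G,B=fr[...,0],fr[...,1],fr[...,2]
roi=np.zeros(fr.shape[:2],np.uint8); roi[100:300,250:385]=1   # nest quad
m=((B>1.4*G)&(B>1.4*R_)&(B>30)).astype(np.uint8)*roi
n,l,st,ce=cv2.connectedComponentsWithStats(m); m=np.isin(l,[i for i in range(1,n) if st[i,4]>60]).astype(np.uint8)
pts=cv2.findNonZero(m); b=cv2.boxPoints(cv2.minAreaRect(pts)); X=np.array([onz(s,*p,.038) for p in b]); print('board',X[:,:2].round(4).tolist(),X.mean(0).round(4),[np.linalg.norm(X[i]-X[i-1]).round(4) for i in range(4)],[np.degrees(np.arctan2(*(X[i]-X[i-1])[1::-1])).round(2) for i in range(4)])
m=((G>1.4*B)&(G>1.4*R_)).astype(np.uint8)*roi
n,l,st,ce=cv2.connectedComponentsWithStats(m)
for i in range(1,n):
    if st[i,4]>150: print('green',st[i],ce[i],onz(s,*ce[i],.064).round(4))
cv2.imwrite('pics/bc.png',cv2.resize(fr[100:310,240:400,::-1].astype(np.uint8),None,fx=2.8,fy=2.8,interpolation=2))
E
python3 m.py
```

```text
r11 1444 [310.7 188.2] 90 [array([310.5, 183.4]), array([ 90.4, 118.4]), np.float64(89.1)]
r101 1614 [315.6 188. ] 90 [array([319. , 185.8]), array([100. , 118.5]), np.float64(163.7)]
r191 1778 [316.1 192.2] 90 [array([316.4, 193.8]), array([110.1, 117.4]), np.float64(87.4)]
lens tri [ 0.5659 -0.1784  0.127 ]
None [ 0.5655 -0.1785  0.1275] [12.94 31.63] 0.0424 zpred 0.12831525231048627 med 0.11130236356952233
(0, 1) [ 0.5655 -0.1785  0.1274] [12.89 31.53] 0.0424 zpred 0.1283560218972651 med 0.11778891604498007
(0, 2) [ 0.5655 -0.1784  0.1274] [12.88 31.91] 0.0425 zpred 0.12819959272300827 med 0.09414460318490914
(1, 2) [ 0.5655 -0.1785  0.1278] [13.25 31.08] 0.0423 zpred 0.1285384627456586 med 0.10361053664735553
board [[0.4859, 0.137], [0.5359, 0.2443], [0.5839, 0.2237], [0.5394, 0.1138]] [0.5363 0.1797 0.038 ] [np.float64(0.0583), np.float64(0.1184), np.float64(0.0522), np.float64(0.1185)] [np.float64(156.56), np.float64(64.98), np.float64(-23.26), np.float64(-112.05)]
green [289 135  43  24 846] [309.71985816 145.35224586] [0.5535 0.2192 0.064 ]
green [289 239  39  28 981] [307.97553517 252.45565749] [0.5208 0.1428 0.064 ]
```

View pics/bc.png

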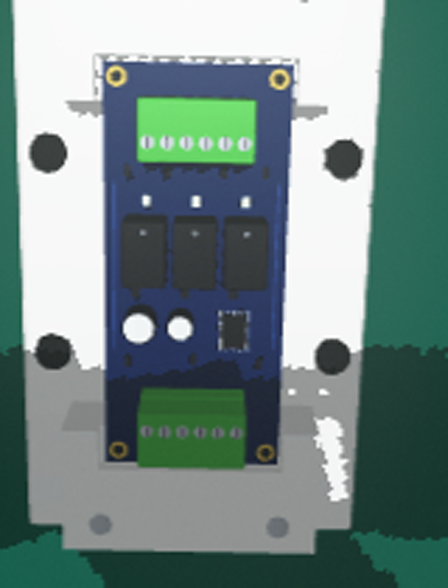

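The crop shows the board's gold mounting holes at (116,76), (279,79), (265,452) and (118,450), with both plugs proud. I'll use the holes and corners for the board's pose.

```bash
python3 - <<'E'
from h import *
s=load('nest')
f=lambda p:onz(s,(p[0]+.5)/2.8-.5+240,(p[1]+.5)/2.8-.5+100,.038)
for nm,q in [('holes',[(116,76),(279,79),(265,452),(118,450)]),('corners',[(105,62),(297,66),(278,464),(104,462)])]:
    X=np.array([f(p) for p in q]); c=X.mean(0); d=(X[0]+X[1]-X[2]-X[3])/2; e=(X[1]+X[2]-X[0]-X[3])/2
    print(nm,c.round(4),np.degrees(np.arctan2(d[1],d[0])).round(2),np.degrees(np.arctan2(e[1],e[0])).round(2)+90,np.linalg.norm(d).round(4),np.linalg.norm(e).round(4))
    if nm=='holes':
        u=d/np.linalg.norm(d); w=np.array([u[1],-u[0],0])
        for sg in (1,-1):
            for z in (.062,.066):
                print(sg,z,[((proj(s,np.r_[(c+sg*.043*u+a*.00825*u+b*.0155*w)[:2],z])+.5-[240,100])*2.8).round(0).tolist() for a,b in ((1,-1),(1,1),(-1,1),(-1,-1))])
# nest base top check
t=load('top0')
q=[onz(t,*p,.012) for p in ((207,250),(290,284),(302,240),(224,207))]; print(np.mean(q,0))
E
```

```text
holes [0.5363 0.1791 0.038 ] 66.86 67.05 0.1121 0.046
1 0.062 [[138.0, 97.0], [256.0, 99.0], [254.0, 164.0], [138.0, 161.0]]
1 0.066 [[137.0, 97.0], [257.0, 100.0], [255.0, 165.0], [137.0, 163.0]]
-1 0.062 [[138.0, 410.0], [246.0, 412.0], [245.0, 466.0], [138.0, 464.0]]
-1 0.066 [[137.0, 414.0], [247.0, 416.0], [245.0, 471.0], [137.0, 469.0]]
corners [0.5366 0.1787 0.038 ] 66.37 67.05 0.1198 0.0543
[0.53505732 0.17459621 0.012     ]
```

```bash
cat > press.py <<'E'
from h import *
import sys
sg=float(sys.argv[1]); c=np.array([.5363,.1790]); a=np.radians(66.9); p=c+sg*.043*np.array([np.cos(a),np.sin(a)])
if sg>0: r.grab(10)
r.reach([*p,.275],[180,0,66.9]); r.servo_line([*p,.256],speed=.08); r.wait(.15); f0=r.sense()['contact_force'][2]; z=.256
while z>.238:
    z-=.0007; r.servo_line([*p,z],speed=.02); q=r.sense(); f=q['contact_force'][2]-f0
    print(round(z,4),q['tcp_pos'][2].round(4),f.round(1),q['clock'].round(2))
    if f>24: break
r.wait(.2); q=r.sense(); print(q['tcp_pos'].round(4),q['contact_force'].round(1),q['opening'],q['clock'])
r.servo_line([*p,.275],speed=.12)
E
python3 press.py 1
```

```text
Traceback (most recent call last):
  File "press.py", line 8, in <module>
    print(round(z,4),q['tcp_pos'][2].round(4),f.round(1),q['clock'].round(2))
                                                         ^^^^^^^^^^^^^^^^
AttributeError: 'float' object has no attribute 'round'
```

```bash
sed -i "s/q\['clock'\].round(2)/round(q['clock'],2)/; s/ f.round(1)/ round(float(f),1)/;s/\],f.round(1)/],round(float(f),1)/;s/,f.round(1),/,round(float(f),1),/" press.py; python3 press.py 1
```

```text
0.2553 0.2555 -0.5 12.28
0.2546 0.2546 -0.6 12.53
0.2539 0.2538 -0.3 12.78
0.2532 0.2531 -0.1 13.03
0.2525 0.2524 -0.9 13.28
0.2518 0.2517 -0.6 13.53
0.2511 0.251 0.7 13.78
0.2504 0.2503 -0.8 14.03
0.2497 0.2496 -0.4 14.28
0.249 0.2491 0.8 14.53
0.2483 0.249 4.0 14.78
0.2476 0.2486 6.1 15.03
0.2469 0.2481 7.0 15.28
0.2462 0.2474 6.8 15.53
0.2455 0.2467 7.7 15.78
0.2448 0.246 7.4 16.02
0.2441 0.2453 7.4 16.27
0.2434 0.2446 7.2 16.52
0.2427 0.2443 8.8 16.77
0.242 0.2443 11.8 17.02
0.2413 0.2442 14.2 17.27
0.2406 0.2441 16.8 17.52
0.2399 0.2441 19.3 17.77
0.2392 0.2441 22.6 18.02
0.2385 0.244 23.7 18.27
0.2378 0.244 27.3 18.52
[0.5529 0.2185 0.244 ] [-13.9  -5.4  27.9] 0.0006409830116621474 18.725
```

```bash
sed -i "s/\.256/.251/g; s/z-=.0007/z-=.0012/" press.py; python3 press.py -1
```

```text
0.2498 0.2499 -1.0 20.47
0.2486 0.2485 -0.5 20.72
0.2474 0.2474 -1.3 20.97
0.2462 0.247 3.6 21.22
0.245 0.2459 5.3 21.47
0.2438 0.2448 4.9 21.72
0.2426 0.2442 9.2 21.97
0.2414 0.2442 13.1 22.22
0.2402 0.2441 18.4 22.47
0.239 0.244 24.0 22.72
[0.5193 0.1395 0.244 ] [-11.7  -2.7  23.6] 0.0008263095135335361 22.9167
```

```bash
python3 - <<'E'
from h import *
c=[.5363,.1790]
r.servo_line([*c,.275],speed=.12); r.let_go(); r.servo_line([*c,.201],speed=.08); r.wait(.1)
q=r.sense(); print(q['tcp_pos'],q['opening'],q['contact_force'],q['clock'])
r.grab(35); r.wait(.3); q=r.sense(); print(q['tcp_pos'],q['opening'],q['gripper_force'],q['contact_force'],q['clock'])
r.servo_line([*c,.32],speed=.1); r.wait(.2); q=r.sense(); print(q['tcp_pos'],q['orientation'],q['opening'],q['gripper_force'],q['contact_force'],q['clock'])
snap('wrist','held')
E
```

```text
[0.53657734 0.17906429 0.20188575] 0.08785866419915138 [-1.01173327 -0.3658477   0.85625934] 26.425
[0.53630578 0.17903133 0.20104331] 0.05310168857037102 34.99986290931702 [-0.16934629 -0.04080363  0.03415811] 27.3833
[0.53624803 0.17897756 0.31934637] [-1.79952197e+02  4.04716236e-02  6.68964846e+01] 0.05270232603129771 34.999560713768005 [ 0.35856545 -0.74524255 -0.88142576] 28.925
```

View pics/held.png

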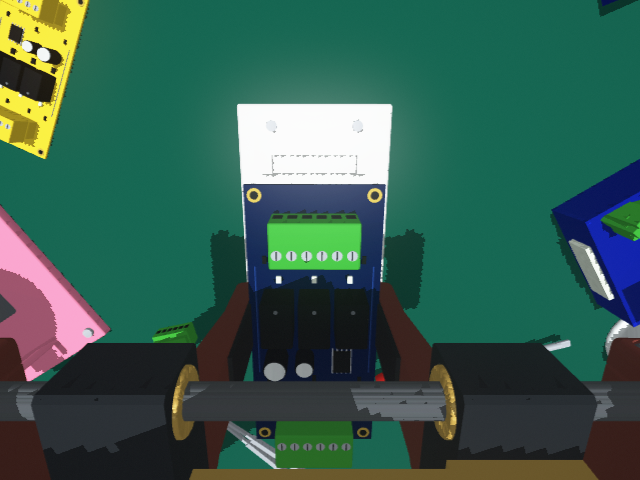

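The board is held. Its holes are at (254,195), (375,195), (363,432) and (265,432). I'll get its in-hand pose from these four points.

```bash
cat > pnp.py <<'E'
from h import *
from scipy.spatial.transform import Rotation as Ro
s=load('held'); tcp=np.array([.53624803,.17897756,.31934637]); T=Ro.from_euler('xyz',[-179.952,.0405,66.896],degrees=True).as_matrix()
hsv=cv2.cvtColor(s['frame'],cv2.COLOR_RGB2HSV)
pts=[]
for u,v in [(254,195),(375,195),(363,432),(265,432)]:
    w=hsv[v-11:v+12,u-11:u+12].astype(int); m=((w[...,0]>12)&(w[...,0]<32)&(w[...,1]>90)&(w[...,2]>50)); 
    y,x=np.nonzero(m); (cx,cy),rad=cv2.minEnclosingCircle(np.c_[x,y].astype(np.float32)); pts.append((u-11+cx,v-11+cy)); print(len(x),pts[-1],rad)
# image up = tool +x, board frame x=tool x, image right = tool y => board y = -tool y, z=-tool z
obj=np.array([(.056,.023,0),(.056,-.023,0),(-.056,-.023,0),(-.056,.023,0)])
K=np.array([[s['fx'],0,s['cx']],[0,s['fy'],s['cy']],[0,0,1.]])
ok,rv,tv,e=cv2.solvePnPGeneric(obj,np.array(pts),K,None,flags=cv2.SOLVEPNP_IPPE)
for a,b,c in zip(rv,tv,e):
    Rw=s['R'].T@cv2.Rodrigues(a)[0]; X=s['R'].T@(b.ravel()-s['t'])
    B=T.T@Rw; print('board centre(top) in tool',(T.T@(X-tcp)).round(4),'err',c,'rot',Ro.from_matrix(B@np.diag([1,-1,-1])).as_euler('xyz',degrees=True).round(2))
E
python3 pnp.py
```

```text
119 (253.34782600402832, 194.78260898590088) 7.389485836029053
122 (374.28846168518066, 195.01923084259033) 7.359482288360596
66 (362.5, 431.5) 5.700977325439453
69 (264.5, 431.5) 5.700977325439453
board centre(top) in tool [ 1.000e-04 -6.000e-04  1.629e-01] err [0.05444608] rot [-0.03  0.11  0.08]
board centre(top) in tool [ 0.0196 -0.0005  0.1619] err [15.01109211] rot [ -0.25 -59.87   0.24]
```

```bash
cat > fin.py <<'E'
from h import *
from scipy.spatial.transform import Rotation as Ro
F=np.array([.5655,-.1785,.1278]); y,t=np.radians([12.95,31.6])
n=np.array([-np.sin(t)*np.cos(y),-np.sin(t)*np.sin(y),np.cos(t)]); yc=np.array([-np.sin(y),np.cos(y),0])
T=np.c_[yc,np.cross(-n,yc),-n]; e=Ro.from_matrix(T).as_euler('xyz',degrees=True)
def pose(d): return F+(d+.1649)*n
E
python3 - <<'E'
from fin import *
print(e,pose(.12),r.inverse_kinematics(pose(.12),e))
r.servo_line([.5363,.179,.38],speed=.12)
r.reach(pose(.18),e); r.servo_line(pose(.12),speed=.06); r.wait(.5)
q=r.sense(); A=Ro.from_euler('xyz',q['orientation'],degrees=True).as_matrix()
print(q['tcp_pos']-pose(.12),(Ro.from_matrix(T.T@A).as_euler('xyz',degrees=True)).round(2),q['opening'],q['gripper_force'],q['contact_force'],q['clock'])
snap('wrist','fw'); snap('scene','fs')
im=np.hstack([cv2.imread('pics/fw.png'),cv2.imread('pics/fs.png')]); cv2.imwrite('pics/f.png',cv2.resize(im,(800,300),interpolation=cv2.INTER_AREA))
E
```

```text
[148.4    0.   102.95] [ 0.42001329 -0.21195455  0.370457  ] [-39.48690446 -25.60408336 103.7617794   24.79406525  82.07650212
 -51.56272411]
[-2.41607097e-05 -1.77766648e-05 -1.18513742e-05] [ 0. -0.  0.] 0.05284823525290657 34.99962329864502 [ 0.81838037  0.1703815  -1.84301423] 32.725
```

View pics/f.png

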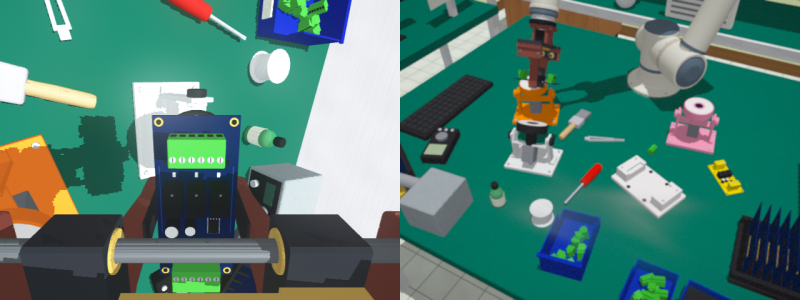

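The left half shows the board over the camera, with its holes still at about (253,195) full-scale, so it hasn't slipped. The right half shows the empty nest, the stand and the bystanders undisturbed.

```bash
python3 -c "
from station import r
print(r.hand_in())"
```

```text
the job is handed in; nothing more can be done
None
```

I pressed both plugs to their hard stop, lifted the board out, and handed the job in at about 33 s with it held steady, 12 cm from the ring light's measured face, centred, square and level; the result wasn't reported back.

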